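# Brush out the grinding jar, then hold the ball tray level over it

## Robot

A 6-joint arm with a two-finger parallel gripper is mounted at the origin on the work surface. World frame = base frame: x ahead of the robot, y to its left, z up, the work surface at z = 0. Lengths are in m, angles in rad, forces in N, time in s.
With the tool pointing down it reaches from about 0.4 to 0.825 m from the base axis. Payload 7 kg.
Tool frame: the origin (TCP) lies at the centre of the arm's flange, where the gripper is bolted on; the fingertips stand 178 mm ahead of it and the grasp point (between the pads) lies 159 mm ahead of it; x points along the fingers, y is the direction in which the jaws open and shut, and the axes are right-handed (so a half turn about x gives the same grasp; the last joint's range is limited). The gripper opens to 88 mm and grips with 3 to 60 N. Pads are 19 mm wide; open, the fingers measure 130 mm over their backs; the gripper's body (78 mm by 193 mm) begins 47 mm behind the grasp point.
Start: joints at [-0.895, 0.359, 0.012, 0, -1.224, -0.288], TCP at [0.255, -0.625, 0.405] pointing down, gripper open.
Joint ranges: [-3.07, 3.07], [-1.43, 2.12], [-1.02, 1.25], [-3.03, 1.67], [-3.05, -0], [-3.03, 3.03]. Speed limits (rad/s): [2.39, 2.39, 3.01, 3.14, 3.14, 3.14].

## Interface

Orientations are given as [roll, pitch, yaw] about the fixed x, y, z axes, in that order (R = Rz(yaw) Ry(pitch) Rx(roll)).
In Python, from station import status, viewer, arm gives the robot as it stands. The module is installed in compiled form; this text tells all that it offers.
- The arm moves only by the tool apply_moves, never from a script. Its argument "commands" is a list of rows, each an object of numbers: "dx", "dy", "dz": the shift along the world's x, y, z in mm; "spin": the turn about the world's z in degrees; "hand": the closure, from 0 (fully open) to 1 (shut). A call has exactly 5 rows; each row shifts and turns the commanded pose from where the row before left it; what a row does not reach is not made up. A row lasts 1/8 s, in which the tool goes at most 62.5 mm and 10.7 degrees, less where a joint would pass 70% of its speed; a pose out of reach is approached as far as the arm can. A call is refused whole if a number of a shift passes 62.5 or a number of a turn 10.7, either way. A call with a gripper value outside its range is refused whole. The fingers move at their own pace and stop on an object; "grip_force" is the grip in N (left out, the last holds). Time passes only in rows, so rows that do not move let the fingers close, or fill a call up. It gives the time, the measured TCP pose, the force and the opening at its end, in the units of the state.
- status.get_state(): the state, without advancing time (a new reading comes with each control period).
- viewer.grab_frame(name): name is "scene" or "top" or "wrist"; returns the picture (384x512x3 uint8, red, green, blue); there is no depth.
- viewer.camera_info(name): a dict with "fx", "fy", "cx", "cy" (pixels), "eye" and "attitude" of the camera in the world; the wrist camera has in their place "T_tool_cam" (4x4, takes a point from camera to tool coordinates, whose origin is the TCP and whose axes are the tool frame's). Camera axes: x right, y up, looking along -z (the intrinsics and any distortion apply to the point x, -y, -z); pixel columns grow to the right and rows downward; lengths in m; the calibration is good to about 2 mm. A picture is of the moment at which its call begins: read the wrist's pose just before it. camera_info takes no time and is no camera call.
- arm.job_done(): hands the job in, once; it reports no verdict.
The state is a dict: "t": time; "q": joint angles; "qd": joint speeds; "joint_efforts": joint torques, N m; "eef_pos": TCP position; "ee_rot": TCP orientation; "force": force on the tool from outside, world axes, zero at the start; "moment": the same for the moment, N m; "width": finger opening in m.
Only numpy, scipy, OpenCV 4.12 (cv2) and the standard library are available. Lean on these libraries where they do the work, as an engineer would, in place of code of your own. Each camera call takes 0.05 s, during which the arm holds its last target.

## Task

Get the grinding jar ready for its ball: take the brush out of its stand, brush the jar out with two full strokes (down to the jar's floor and up again, twice), and stand the brush back in its socket. Then pick up the tray that carries the steel ball by its upright grip, carry it without letting the ball roll out of its pocket, and finish while still holding the tray level and still in the air, with the ball's pocket above the jar's mouth and the tray a few centimetres clear of the rim, touching nothing but your gripper. Leave the ball in its pocket and the empty tray, the small bottle, the vial and the well plate where they are.

Things in the scene. Friction and masses are not known exactly. Their poses are not given: they have to be found in the camera images.
- brush: Jar brush standing upright, 200 mm long, 50 to 80 g: pale bristle head 36 mm in diameter (rigid) from the lower end to 68 mm up, thin 8 mm steel stem, then a round grey handle 18 mm in diameter from 120 to 200 mm above the lower end. Origin at the centre of the lower end, z up along the handle. It starts standing in the socket of the stand.
- stand: Fixed white square block, 90 x 90 x 60 mm high, with one round socket 47 mm in diameter and 50 mm deep from the top in its middle. Origin at the centre of its underside, on the bench.
- socket_floor (a point): Centre of the floor of the stand's socket, 10 mm above the bench and 50 mm below the block's top; the brush's lower end rests here.
- jar: Fixed round steel jar, open at the top, 80 mm high, 74 mm outer and 64 mm inner diameter, on a 96 mm foot disc 6 mm high. Origin at the centre of its underside, on the bench.
- jar_floor (a point): Centre of the jar's inner floor, 8 mm above the bench; the inside is 72 mm deep.
- jar_rim (a point): Centre of the jar's mouth, level with its rim, 80 mm above the bench.
- tray: Aluminium tray carrying the ball: plate 140 mm (x) x 70 mm (y) x 12 mm thick with two round pockets 37 mm in diameter and 4 mm deep, centred at x = +45 and -45 mm; the ball lies in the +x one. In the middle stands a white plastic grip, 40 mm long (x), 12 mm thick (y), rising from 12 to 57 mm above the underside; grasp it across y. Mass 0.2 to 0.3 kg. Origin at the centre of the underside, z up.
- tray_grip (a point): Point in the middle of the tray's upright grip, 42 mm above the tray's underside, 15 mm below the grip's top.
- pocket (a point): Centre of the tray's pocket that holds the ball, 45 mm along +x of the tray, at the height of the ball's centre (20.5 mm above the tray's underside).
- ball_center (a point): Centre of the loose steel ball, 25 mm in diameter, 64 g. It can roll about 8 mm each way inside its pocket and rolls out over the 4 mm edge if the tray is tipped or jerked hard.
- empty_tray: The same tray without a ball, a bystander. Origin and axes as for the ball's tray.
- reagent_bottle: Loose amber bottle, 34 mm in diameter, 70 mm high, a bystander. Origin at the centre of its underside.
- vial: Loose clear vial with a black cap, 24 mm in diameter, 45 mm high, a bystander. Origin at the centre of its underside.
- well_plate: Loose white well plate, 85 x 127 x 14 mm, a bystander. Origin at the centre of its underside.
Mind the look-alikes: they are no part of the job. Leave any black look-alike of the brush alone.

How it is judged:
On the way, in this order (a step that is already met when the one before it is completed fails the run):
1. the brush is down on the jar's floor (lower end within 12 mm of it) (horizontal distance between brush and jar_floor below 0.03 m and z of brush in the frame of jar_floor below 0.012 m), for 0.05 s.
2. the brush is drawn up inside the jar (lower end at least 35 mm above the floor) (horizontal distance between brush and jar_floor below 0.03 m and z of brush in the frame of jar_floor above 0.035 m), for 0.05 s.
3. the brush is down on the jar's floor a second time (all of step 1), for 0.05 s.
4. the brush is drawn up a second time (all of step 2), for 0.05 s.
5. the brush stands in its socket again, released (horizontal distance between brush and socket_floor below 0.015 m and z of brush in the frame of socket_floor below 0.008 m and angle between brush's own z axis and vertical below 0.2 rad and contact force between the fingers and brush below 0.1 N), for 0.2 s.
At the end, for the whole second after the job is handed in: Gripper holds the tray at rest, within 0.12 rad of level, underside 12 to 120 mm above the jar's rim, touching neither jar, brush nor stand; ball in its pocket, pocket centre within 25 mm of the jar's axis; brush released in its socket (15 mm off-centre, 8 mm off floor, 0.2 rad tilt at most) (all of step 5 and horizontal distance between pocket and jar_rim below 0.025 m and z of tray in the frame of jar_rim between 0.012 and 0.12 m and angle between tray's own z axis and vertical below 0.12 rad and distance between ball_center and pocket below 0.016 m and contact force between the fingers and tray above 1 N and contact force between tray and jar below 0.1 N and contact force between tray and brush below 0.1 N and contact force between tray and stand below 0.1 N and linear speed of tray below 0.03 m/s); the arm keeps its last pose, push and grip.
It fails at once if the ball leaves its pocket (its centre more than 18 mm from the pocket's centre) (distance between ball_center and pocket above 0.018 m).
It fails at once if the empty tray is moved by more than 30 mm (distance of empty_tray from where it was at the start of the episode above 0.03 m).
It fails at once if the reagent bottle is moved by more than 30 mm (distance of reagent_bottle from where it was at the start of the episode above 0.03 m).
It fails at once if the vial is moved by more than 30 mm (distance of vial from where it was at the start of the episode above 0.03 m).
It fails at once if the well plate is moved by more than 30 mm (distance of well_plate from where it was at the start of the episode above 0.03 m).
It also fails if it takes over 67 s, if anything falls off the work surface, if the arm or the gripper's body presses on something with over 40 N, if the wrist force passes 120 N, or if a joint passes its speed limit or range.

## Working session

There is one attempt and no reset: what is moved stays moved. The work goes in short steps, Python scripts to look and compute and a tool call to move; the robot and the scene stay as the last step left them, time stands still between calls to the robot, and variables do not carry over. Pictures are saved under pics/ and viewed, and the job is handed in when it is done.

Besides the shell and the picture viewer there is one more tool, called after "Request:" in YAML: its name, and indented under it one key for each argument. apply_moves: Moves the arm, as the interface text tells. Its arguments: {"type":"object","properties":{"commands":{"type":"array","items":{"type":"object","properties":{"dx":{"type":"number"},"dy":{"type":"number"},"dz":{"type":"number"},"spin":{"type":"number"},"hand":{"type":"number"}}}},"grip_force":{"type":"number"}},"required":["commands"]}

```bash
mkdir -p pics; python3 - <<'E'
from station import status, viewer, arm
import cv2
s=status.get_state()
print(s)
for n in ("scene","top","wrist"):
    im=viewer.grab_frame(n); cv2.imwrite(f"pics/{n}0.png",im[:,:,::-1]); print(n,viewer.camera_info(n))
E
```

```text
{'t': 0.0, 'q': array([-8.94892028e-01,  3.59418048e-01,  1.10227279e-02, -3.54920957e-04,
       -1.22408161e+00, -2.88124221e-01]), 'qd': array([ 0.00058503,  0.0011727 ,  0.00114842, -0.00133671, -0.00033321,
       -0.00125343]), 'joint_efforts': array([-1.66404584e-04, -5.82722425e+01,  2.93034464e+01,  6.99691951e+00,
        6.51130467e-03, -1.88996282e-04]), 'eef_pos': array([ 0.25517919, -0.62469186,  0.40368568]), 'ee_rot': array([1.66297118, 1.56908291, 2.05063037]), 'force': array([-0.23170943,  0.01648894, -0.11711264]), 'moment': array([ 0.05527003, -0.01798212, -0.01524222]), 'width': 0.08774486803562599}
scene {'fx': 490.44746755706905, 'fy': 490.44746755706905, 'cx': 255.3271767290777, 'cy': 189.20060415506114, 'eye': array([ 1.17656575, -0.20339149,  0.87625393]), 'attitude': array([0.70295085, 0.00308544, 1.11607415])}
top {'fx': 390.4095316362579, 'fy': 390.4095316362579, 'cx': 254.86916095327769, 'cy': 191.267152997205, 'eye': array([0.44824154, 0.09419371, 0.87147171]), 'attitude': array([ 0.14596908, -0.0357181 , -1.55412088])}
wrist {'fx': 315.7553435407242, 'fy': 315.7553435407242, 'cx': 252.9775432173852, 'cy': 194.2865713067162, 'T_tool_cam': array([[ 1.13783035e-04,  2.77879459e-01, -9.60615945e-01,
         1.94933161e-02],
       [ 9.99999895e-01, -4.57855758e-04, -1.39969439e-05,
         5.15151521e-04],
       [-4.43713005e-04, -9.60615842e-01, -2.77879482e-01,
        -7.40579740e-02],
       [ 0.00000000e+00,  0.00000000e+00,  0.00000000e+00,
         1.00000000e+00]])}
```

View pics/scene0.png

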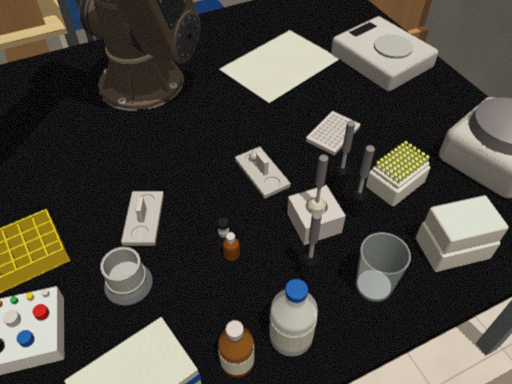

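View pics/top0.png

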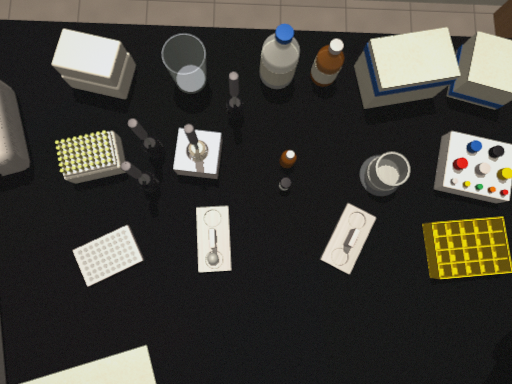

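View pics/wrist0.png

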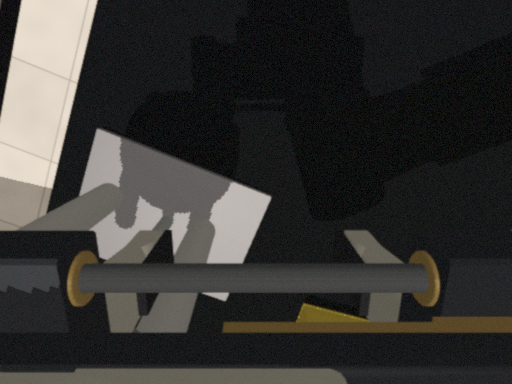

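The top view (image right = world −y, up = +x) shows the stand with the brush at about (198,150), the jar at (384,174), and the ball tray at (213,238) with the ball at its lower end (213,259). The empty tray is at (348,239). The amber bottle (288,158) and vial (285,185) sit between stand and jar, and black look-alike brushes stand at (234,90), (140,135) and (137,172).

```bash
cat > h.py <<'E'
import numpy as np, cv2
from scipy.spatial.transform import Rotation as R
from station import status, viewer
def cam(n,s=None):
    c=viewer.camera_info(n)
    if n=="wrist":
        T=c["T_tool_cam"]; Rt=R.from_euler("xyz",s["ee_rot"]).as_matrix()
        return c,s["eef_pos"]+Rt@T[:3,3],Rt@T[:3,:3]
    return c,np.array(c["eye"]),R.from_euler("xyz",c["attitude"]).as_matrix()
def ray(n,u,v,s=None):
    c,e,M=cam(n,s); d=M@np.array([(u-c["cx"])/c["fx"],-(v-c["cy"])/c["fy"],-1]); return e,d/np.linalg.norm(d)
def onz(n,u,v,z,s=None):
    e,d=ray(n,u,v,s); return e+d*(z-e[2])/d[2]
def proj(n,p,s=None):
    c,e,M=cam(n,s); q=M.T@(np.array(p)-e); return np.array([c["cx"]+c["fx"]*q[0]/-q[2], c["cy"]-c["fy"]*q[1]/-q[2]])
def tri(a,b):
    (e1,d1),(e2,d2)=a,b
    A=np.stack([d1,-d2],1); t=np.linalg.lstsq(A,e2-e1,rcond=None)[0]
    p,q=e1+d1*t[0],e2+d2*t[1]; return (p+q)/2,np.linalg.norm(p-q)
E
python3 - <<'E'
from h import *
np.set_printoptions(precision=4,suppress=True)
T=cv2.imread("pics/top0.png"); S=cv2.imread("pics/scene0.png")
cv2.imwrite("pics/t1.png",cv2.resize(T[60:290,60:440],None,fx=2.1,fy=2.1,interpolation=cv2.INTER_CUBIC))
cv2.imwrite("pics/s1.png",cv2.resize(S[100:320,80:440],None,fx=2.2,fy=2.2,interpolation=cv2.INTER_CUBIC))
g=cv2.cvtColor(T,cv2.COLOR_BGR2GRAY)
m=cv2.threshold(g,90,255,0)[1]
for c in cv2.findContours(m,cv2.RETR_EXTERNAL,2)[0]:
    a=cv2.contourArea(c)
    if 100<a<8000:
        r=cv2.minAreaRect(c); print(np.round(r[0],1),np.round(r[1],1),round(r[2]),a, onz("top",*r[0],0.0)[:2])
        if 1500<a<3500:
            b=cv2.boxPoints(r); print("   ",[onz("top",*p,0.012)[:2].round(4) for p in b], "z60",onz("top",*r[0],0.06))
for n,uv in dict(ball=(213,259,.02),tray=(213,238,.012),emp=(348,239,.012),bottle=(290,155,.07),vial=(285,183,.045),bl1=(233,77,.2),bl2=(133,124,.2),bl3=(128,167,.2),brush=(190,130,.21)).items():
    print(n,onz("top",*uv))
E
```

```text
[ 87.5 364. ] [ 38. 135.] 90 2582.5 [0.2045 0.409 ]
    [array([0.2441, 0.5448]), array([0.2464, 0.2686]), array([0.1717, 0.2646]), array([0.1703, 0.5373])] z60 [0.2213 0.3873 0.06  ]
[107.1 255.1] [40.3 62.7] 65 2388.5 [0.4296 0.3844]
    [array([0.4392, 0.4592]), array([0.498 , 0.3423]), array([0.4204, 0.3013]), array([0.3634, 0.4174])] z60 [0.4308 0.3644 0.06  ]
[471.5 247.1] [57.7 76.2] 85 4088.5 [ 0.4604 -0.4256]
[213.  238.5] [65.9 33.5] 87 2090.0 [0.4694 0.156 ]
    [array([0.5386, 0.1976]), array([0.5435, 0.124 ]), array([0.401 , 0.1137]), array([0.3967, 0.1855])] z60 [0.4679 0.1518 0.06  ]
[348.3 238.2] [33.6 63.9] 26 2037.0 [ 0.4755 -0.1457]
    [array([ 0.4275, -0.0776]), array([ 0.5552, -0.1412]), array([ 0.5238, -0.2086]), array([ 0.3972, -0.1436])] z60 [ 0.4736 -0.1292  0.06  ]
[384.7 170.5] [35.  50.7] 75 1084.0 [ 0.632  -0.2331]
[475.9 166.3] [78.9 60.8] 12 4304.5 [ 0.6469 -0.4483]
[ 91.9 154.9] [44.8 70.9] 78 2461.0 [0.6517 0.4341]
    [array([0.6803, 0.5182]), array([0.7177, 0.3675]), array([0.6176, 0.341 ]), array([0.5819, 0.4897])] z60 [0.6377 0.4107 0.06  ]
[197.
[... 299 characters left out ...]
3.] 90 133.5 [ 0.9386 -0.1256]
[183.   62.5] [57. 44.] 90 1843.0 [0.8799 0.2397]
    [array([0.9431, 0.292 ]), array([0.9469, 0.1893]), array([0.806 , 0.1844]), array([0.8028, 0.2848])] z60 [0.8501 0.2297 0.06  ]
[278.1  59.5] [37.4 49.5] 14 1212.5 [0.8951 0.0151]
[90.4 61.8] [76.5 55.2] 13 3301.0 [0.8741 0.4546]
    [array([0.8198, 0.5433]), array([0.9528, 0.5282]), array([0.9178, 0.3538]), array([0.7855, 0.3727])] z60 [0.8448 0.4298 0.06  ]
ball [0.4253 0.1532 0.02  ]
tray [0.4702 0.1552 0.012 ]
emp [ 0.4733 -0.1417  0.012 ]
bottle [ 0.6456 -0.0054  0.07  ]
vial [0.5897 0.0021 0.045 ]
bl1 [0.756 0.115 0.2  ]
bl2 [0.6626 0.289  0.2   ]
bl3 [0.5851 0.2928 0.2   ]
brush [0.6514 0.1871 0.21  ]
```

View pics/t1.png

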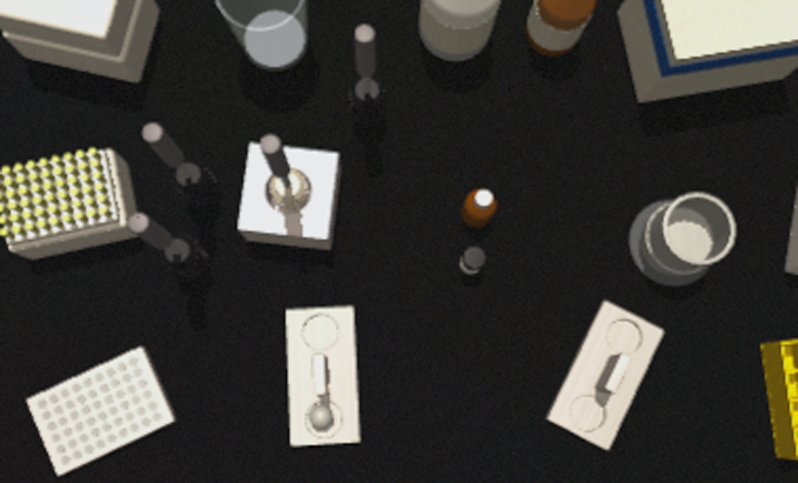

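View pics/s1.png

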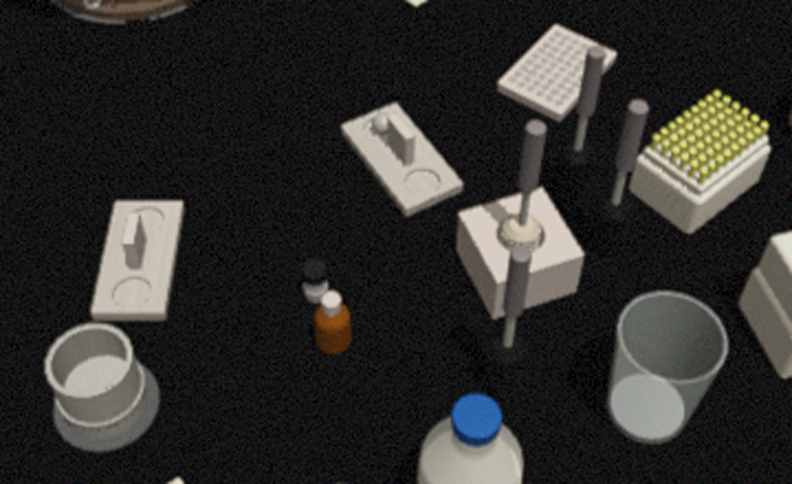

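```bash
python3 - <<'E'
from h import *
np.set_printoptions(precision=4,suppress=True)
t=lambda x,y:(60+x/2.1,60+y/2.1); s=lambda x,y:(80+x/2.2,100+y/2.2)
def P(n,a,b):
    print(n,*tri(ray("top",*t(*a)),ray("scene",*s(*b))))
P("brush top",(271,145),(536,127))
P("bl1",(365,32),(518,255)); P("bl2",(152,131),(637,107)); P("bl3",(139,221),(596,54))
P("jar rim",(698,229),(91,361))
P("jar floor",(691,241),(96,379))
P("stand nearR-c",(332,248),(458,211));P("stand TL",(250,144),(581,252));P("stand TR",(340,152),(494,280));P("stand BL",(240,234),(540,190))
P("tray grip top",(319,369),(401,131)); 
P("tray c1",(286,310),(462,185));P("tray c2",(353,306),(407,212));P("tray c3",(359,442),(342,127));P("tray c4",(291,444),(398,103))
P("ball",(321,413),(380,124)); P("bottle",(484,198),(331,302)); P("vial",(474,256),(315,268))
P("emptygrip",(618,372),(131,222))
print("jar rim z.08 top",onz("top",*t(698,229),.08),"scene",onz("scene",*s(91,361),.08))
print("stand top ctr z.06",np.mean([onz("top",*t(*p),.06) for p in[(332,248),(250,144),(340,152),(240,234)]],0),
 np.mean([onz("scene",*s(*p),.06) for p in[(458,211),(581,252),(494,308-28),(540,190)]],0))
E
```

```text
brush top [0.6543 0.1908 0.2089] 0.0038709450325445237
bl1 [0.7601 0.1137 0.1985] 1.5201417928709754e-05
bl2 [0.6658 0.2906 0.1997] 0.0006042998167512939
bl3 [0.5892 0.2978 0.1969] 0.0016141972441612086
jar rim [ 0.62   -0.2192  0.0758] 0.0040612830996540035
jar floor [ 0.6151 -0.2228  0.0415] 0.008244975322133953
stand nearR-c [0.5974 0.1503 0.0552] 0.010612743204213924
stand TL [0.6996 0.2319 0.0624] 0.0015132953363139975
stand TR [0.693  0.1406 0.065 ] 0.0019034536646126091
stand BL [0.609  0.241  0.0526] 0.004988619827295565
tray grip top [0.474 0.155 0.052] 0.0004505305133025536
tray c1 [0.5367 0.1955 0.009 ] 0.0020992172672486976
tray c2 [0.5428 0.1261 0.0078] 0.003715366039306703
tray c3 [0.4019 0.1161 0.0087] 0.003655232171009005
tray c4 [0.3994 0.1861 0.0131] 0.005282884296223261
ball [0.43   0.1526 0.0231] 0.001717107553671824
bottle [ 0.6489 -0.0055  0.0655] 0.003290024928125466
vial [0.5928 0.002  0.0448] 0.0032833617599860665
emptygrip [ 0.4762 -0.1398  0.0631] 0.00220449157302557
jar rim z.08 top [ 0.6185 -0.2195  0.08  ] scene [ 0.6241 -0.2173  0.08  ]
stand top ctr z.06 [0.6487 0.1885 0.06  ] [0.6514 0.1926 0.06  ]
```

```bash
python3 - <<'E'
from h import *
np.set_printoptions(precision=4,suppress=True)
s=status.get_state(); print(s['t'],R.from_euler("xyz",s["ee_rot"]).as_matrix()); 
y=R.from_euler("xyz",s["ee_rot"]).as_matrix()[:,1]; print(np.degrees(np.arctan2(y[1],y[0])),s['q'])
E
```

```text
0.15 [[-0.0006 -0.3781  0.9258]
 [ 0.0011  0.9258  0.3781]
 [-1.      0.0013 -0.0001]]
112.21534330881664 [-0.8948  0.3592  0.0113 -0.0003 -1.2241 -0.2881]
```

Request:
apply_moves:
  commands:
    - {"dx": 10, "dy": 20, "dz": 10, "spin": -6, "hand": 0}
    - {"dx": 20, "dy": 40, "dz": 10, "spin": -6}
    - {"dx": 26, "dy": 53, "dz": 10, "spin": -6}
    - {"dx": 26, "dy": 53}
    - {"dx": 26, "dy": 53}
  grip_force: 30

```text
invalid input at $.commands[1]: expected keys dx, dy, dz, spin, hand
```

Request:
apply_moves:
  commands:
    - {"dx": 26, "dy": 53}
    - {"dx": 26, "dy": 53}
    - {"dx": 26, "dy": 53}
    - {"dx": 26, "dy": 53}
    - {"dx": 26, "dy": 53}

```text
invalid input at $.commands[0]: expected keys dx, dy, dz, spin, hand
```

Request:
apply_moves:
  commands:
    - {"dx": 26, "dy": 53}
    - {"dx": 26, "dy": 53}
    - {"dx": 26, "dy": 53}
    - {"dx": 26, "dy": 53}
    - {"dx": 10, "dy": 20}

```text
invalid input at $.commands[0]: expected keys dx, dy, dz, spin, hand
```

All keys are needed in every row.

Request:
apply_moves:
  commands:
    - {"dx": 10, "dy": 20, "dz": 10, "spin": -6, "hand": 0}
    - {"dx": 20, "dy": 40, "dz": 10, "spin": -6, "hand": 0}
    - {"dx": 26, "dy": 53, "dz": 10, "spin": -6, "hand": 0}
    - {"dx": 26, "dy": 53, "dz": 0, "spin": 0, "hand": 0}
    - {"dx": 26, "dy": 53, "dz": 0, "spin": 0, "hand": 0}
  grip_force: 30

```text
t: 0.78
eef_pos: [0.3637, -0.4042, 0.4347]
ee_rot: [-0.114, 1.571, -0.04]
force: [1.0, -0.5, -0.2]
width: 0.0878
```

Request:
apply_moves:
  commands:
    - {"dx": 26, "dy": 53, "dz": 0, "spin": 0, "hand": 0}
    - {"dx": 26, "dy": 53, "dz": 0, "spin": 0, "hand": 0}
    - {"dx": 26, "dy": 53, "dz": 0, "spin": 0, "hand": 0}
    - {"dx": 26, "dy": 53, "dz": 0, "spin": 0, "hand": 0}
    - {"dx": 26, "dy": 53, "dz": 0, "spin": 0, "hand": 0}

```text
t: 1.4
eef_pos: [0.4936, -0.139, 0.4348]
ee_rot: [0.143, 1.57, 0.217]
force: [1.6, -1.1, 0.4]
width: 0.0878
```

Request:
apply_moves:
  commands:
    - {"dx": 26, "dy": 53, "dz": 0, "spin": 0, "hand": 0}
    - {"dx": 26, "dy": 53, "dz": 0, "spin": 0, "hand": 0}
    - {"dx": 26, "dy": 53, "dz": 0, "spin": 0, "hand": 0}
    - {"dx": 20, "dy": 40, "dz": 0, "spin": 0, "hand": 0}
    - {"dx": 10, "dy": 20, "dz": 0, "spin": 0, "hand": 0}

```text
t: 2.02
eef_pos: [0.6019, 0.0803, 0.4339]
ee_rot: [-2.926, 1.57, -2.85]
force: [0.0, 0.0, 0.5]
width: 0.0878
```

```bash
python3 - <<'E'
from h import *
np.set_printoptions(precision=4,suppress=True)
s=status.get_state(); im=viewer.grab_frame("wrist"); cv2.imwrite("pics/w1.png",im[:,:,::-1])
for p in [(.653,.19,.21),(.65,.19,.06),(.621,-.218,.08)]: print(proj("wrist",p,s))
np.save("s1.npy",s,allow_pickle=True)
E
```

```text
[394.7062 291.2734]
[341.0193 217.1648]
[-24.3621 171.4633]
```

View pics/w1.png

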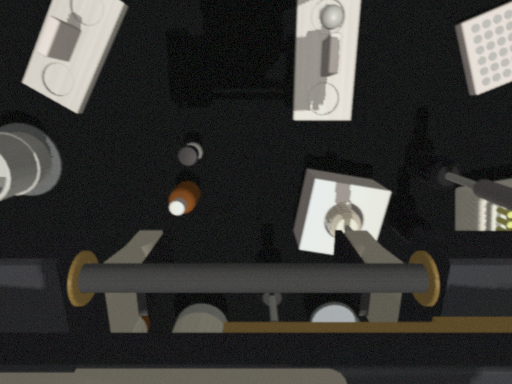

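The wrist view shows the stand with its socket at about (343,219), close to the predicted (341,217). The tray grip is at about (330,55), and the handle is hidden behind the finger.

```bash
python3 - <<'E'
from h import *
np.set_printoptions(precision=4,suppress=True)
s=np.load("s1.npy",allow_pickle=True).item()
I=cv2.imread("pics/w1.png")
cv2.imwrite("pics/w1c.png",cv2.resize(I[0:260,280:400],None,fx=4,fy=4,interpolation=cv2.INTER_CUBIC)[:600] if 0 else cv2.resize(I[160:260,290:400],None,fx=5,fy=5,interpolation=cv2.INTER_CUBIC))
cv2.imwrite("pics/w1d.png",cv2.resize(I[0:130,280:370],None,fx=4.5,fy=4.5,interpolation=cv2.INTER_CUBIC))
print(onz("wrist",343,219,.06,s), s['eef_pos'])
# stand top corners
for p in [(312,170),(390,190)]: print(onz("wrist",*p,.06,s))
E
```

```text
[0.6521 0.1927 0.06  ] [0.6019 0.0803 0.4339]
[0.5957 0.1482 0.06  ]
[0.6124 0.2417 0.06  ]
```

View pics/w1c.png

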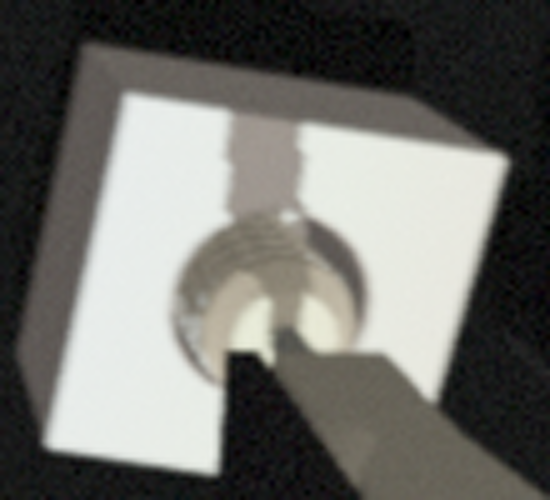

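View pics/w1d.png

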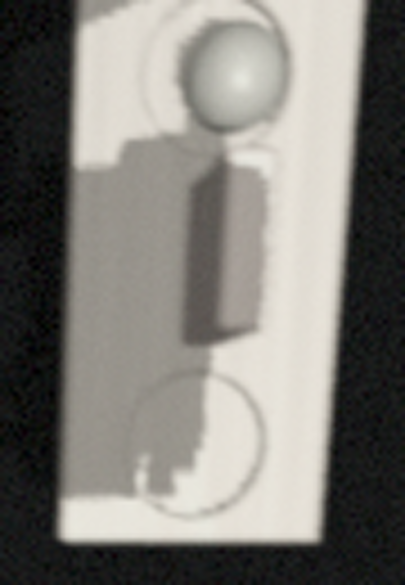

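Request:
apply_moves:
  commands:
    - {"dx": 15, "dy": 35, "dz": 0, "spin": 0, "hand": 0}
    - {"dx": 18, "dy": 38, "dz": 0, "spin": 0, "hand": 0}
    - {"dx": 14, "dy": 28, "dz": 0, "spin": 0, "hand": 0}
    - {"dx": 5, "dy": 10, "dz": 0, "spin": 0, "hand": 0}
    - {"dx": 0, "dy": 0, "dz": 0, "spin": 0, "hand": 0}

```text
t: 2.7
eef_pos: [0.6532, 0.189, 0.4341]
ee_rot: [-2.702, 1.57, -2.628]
force: [-0.1, -0.1, 0.2]
width: 0.0877
```

```bash
python3 - <<'E'
from h import *
np.set_printoptions(precision=4,suppress=True)
s=status.get_state(); 
for n in ("top","wrist"):
    im=viewer.grab_frame(n); cv2.imwrite(f"pics/{n}2.png",im[:,:,::-1])
print(s['eef_pos'],R.from_euler("xyz",s["ee_rot"]).as_matrix())
for p in [(.654,.191,.21),(.65,.19,.06)]: print(proj("wrist",p,s))
E
```

```text
[0.6532 0.189  0.4341] [[-0.0009 -0.0737  0.9973]
 [-0.0005  0.9973  0.0737]
 [-1.     -0.0004 -0.001 ]]
[254.8473 216.8696]
[253.5527 168.107 ]
```

View pics/wrist2.png

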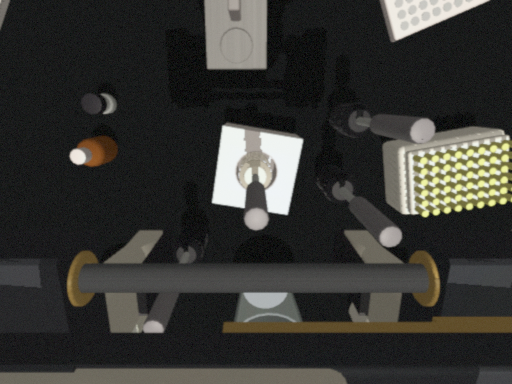

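View pics/top2.png

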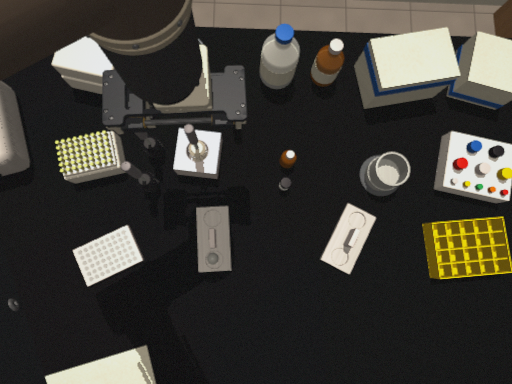

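The handle top is at (256,219), within 2 px of the prediction. I'll shift 2 mm, descend and grasp.

Request:
apply_moves:
  commands:
    - {"dx": 2, "dy": 2, "dz": -20, "spin": 0, "hand": 0}
    - {"dx": 0, "dy": 0, "dz": -30, "spin": 0, "hand": 0}
    - {"dx": 0, "dy": 0, "dz": -25, "spin": 0, "hand": 0}
    - {"dx": 0, "dy": 0, "dz": -15, "spin": 0, "hand": 0}
    - {"dx": 0, "dy": 0, "dz": 0, "spin": 0, "hand": 0}

```text
t: 3.42
eef_pos: [0.6549, 0.1904, 0.3441]
ee_rot: [-2.66, 1.569, -2.587]
force: [1.0, -0.2, 0.9]
width: 0.0879
```

Request:
apply_moves:
  commands:
    - {"dx": 0, "dy": 0, "dz": 0, "spin": 0, "hand": 1}
    - {"dx": 0, "dy": 0, "dz": 0, "spin": 0, "hand": 1}
    - {"dx": 0, "dy": 0, "dz": 0, "spin": 0, "hand": 1}
    - {"dx": 0, "dy": 0, "dz": 0, "spin": 0, "hand": 1}
    - {"dx": 0, "dy": 0, "dz": 0, "spin": 0, "hand": 1}
  grip_force: 35

```text
t: 4.05
eef_pos: [0.6552, 0.1912, 0.3447]
ee_rot: [0.502, 1.571, 0.576]
force: [0.1, -1.4, 0.3]
width: 0.0431
```

Request:
apply_moves:
  commands:
    - {"dx": 0, "dy": 0, "dz": 0, "spin": 0, "hand": 1}
    - {"dx": 0, "dy": 0, "dz": 0, "spin": 0, "hand": 1}
    - {"dx": 0, "dy": 0, "dz": 0, "spin": 0, "hand": 1}
    - {"dx": 0, "dy": 0, "dz": 0, "spin": 0, "hand": 1}
    - {"dx": 0, "dy": 0, "dz": 0, "spin": 0, "hand": 1}
  grip_force: 35

```text
t: 4.68
eef_pos: [0.6552, 0.1911, 0.3446]
ee_rot: [3.091, 1.571, -3.119]
force: [-0.5, -0.4, 0.3]
width: 0.0173
```

Request:
apply_moves:
  commands:
    - {"dx": 0, "dy": 0, "dz": 12, "spin": 0, "hand": 1}
    - {"dx": 0, "dy": 0, "dz": 22, "spin": 0, "hand": 1}
    - {"dx": 0, "dy": 0, "dz": 30, "spin": 0, "hand": 1}
    - {"dx": 0, "dy": 0, "dz": 28, "spin": 0, "hand": 1}
    - {"dx": 0, "dy": 0, "dz": 13, "spin": 0, "hand": 1}

```text
t: 5.3
eef_pos: [0.6553, 0.1911, 0.4524]
ee_rot: [0.358, 1.567, 0.432]
force: [-0.0, 0.2, -1.0]
width: 0.018
```

```bash
python3 - <<'E'
from h import *
s=status.get_state()
im=viewer.grab_frame("scene"); cv2.imwrite("pics/s3.png",im[:,:,::-1]);im=viewer.grab_frame("wrist"); cv2.imwrite("pics/w3.png",im[:,:,::-1])
print(s['eef_pos'],s['width'],s['force'])
E
```

```text
[0.655348   0.19109297 0.45242939] 0.017994463418012675 [-0.01385972  0.18408448 -1.04769319]
```

View pics/s3.png

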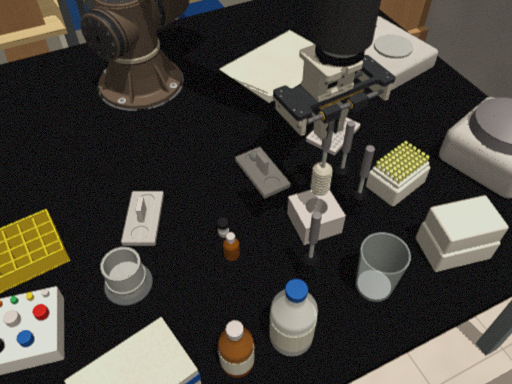

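View pics/w3.png

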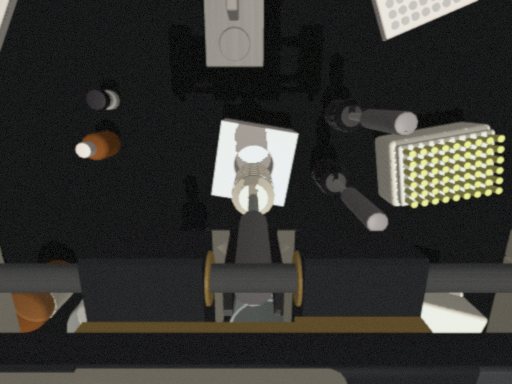

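The brush is lifted and hangs straight; its head shows at about (252,195) in the wrist view and (321,180) in the scene view. Next I carry it to the jar.

Request:
apply_moves:
  commands:
    - {"dx": -1, "dy": -15, "dz": 0, "spin": 0, "hand": 1}
    - {"dx": -3, "dy": -30, "dz": 0, "spin": 0, "hand": 1}
    - {"dx": -4, "dy": -40, "dz": 0, "spin": 0, "hand": 1}
    - {"dx": -4, "dy": -45, "dz": 0, "spin": 0, "hand": 1}
    - {"dx": -4, "dy": -45, "dz": 0, "spin": 0, "hand": 1}

```text
t: 6.02
eef_pos: [0.6385, 0.0141, 0.4482]
ee_rot: [-2.984, 1.568, -2.911]
force: [0.2, -0.8, 0.0]
width: 0.0171
```

Request:
apply_moves:
  commands:
    - {"dx": -4, "dy": -45, "dz": 0, "spin": 0, "hand": 1}
    - {"dx": -4, "dy": -45, "dz": 0, "spin": 0, "hand": 1}
    - {"dx": -4, "dy": -45, "dz": 0, "spin": 0, "hand": 1}
    - {"dx": -3, "dy": -40, "dz": 0, "spin": 0, "hand": 1}
    - {"dx": -3, "dy": -30, "dz": 0, "spin": 0, "hand": 1}

```text
t: 6.65
eef_pos: [0.6202, -0.1912, 0.4481]
ee_rot: [2.996, 1.568, 3.069]
force: [0.2, -0.9, -0.2]
width: 0.0173
```

Request:
apply_moves:
  commands:
    - {"dx": 0, "dy": -20, "dz": 0, "spin": 0, "hand": 1}
    - {"dx": 0, "dy": -9, "dz": 0, "spin": 0, "hand": 1}
    - {"dx": 0, "dy": 0, "dz": 0, "spin": 0, "hand": 1}
    - {"dx": 0, "dy": 0, "dz": 0, "spin": 0, "hand": 1}
    - {"dx": 0, "dy": 0, "dz": 0, "spin": 0, "hand": 1}

```text
t: 7.28
eef_pos: [0.6214, -0.217, 0.4498]
ee_rot: [0.326, 1.571, 0.401]
force: [0.7, -0.8, -1.0]
width: 0.0174
```

```bash
python3 - <<'E'
from h import *
s=status.get_state()
for n in ("scene","wrist"):
    im=viewer.grab_frame(n); cv2.imwrite(f"pics/{n}4.png",im[:,:,::-1])
print(s['eef_pos'],s['width'],s['force'])
p=s['eef_pos']; print(proj("wrist",(.621,-.218,.08),s),proj("wrist",(p[0],p[1],p[2]-.334),s))
E
```

```text
[ 0.62138981 -0.21700879  0.44976064] 0.01741541236466082 [ 0.68723821 -0.78207934 -0.96865491]
[251.40959699 170.82389002] [252.1836374  178.50119816]
```

View pics/wrist4.png

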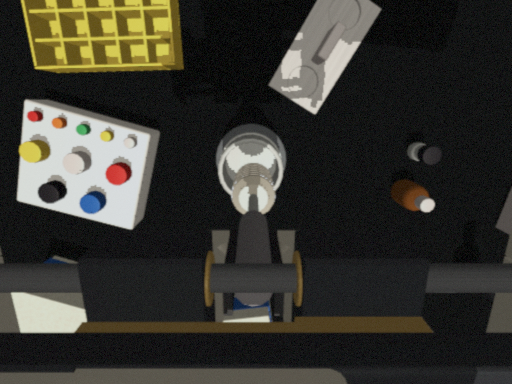

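View pics/scene4.png

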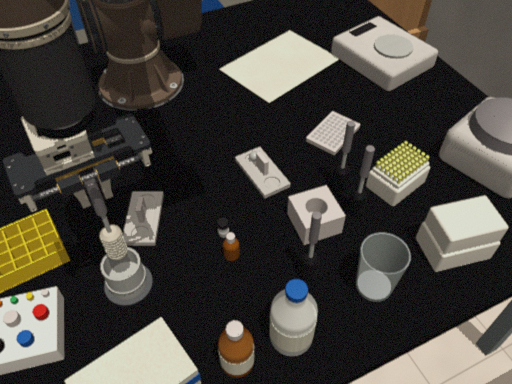

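The wrist view shows the jar mouth centred at about (251,171), under the brush. The scene view shows the empty socket at (316,205). Now the strokes.

Request:
apply_moves:
  commands:
    - {"dx": 0, "dy": -1, "dz": -18, "spin": 0, "hand": 1}
    - {"dx": 0, "dy": 0, "dz": -26, "spin": 0, "hand": 1}
    - {"dx": 0, "dy": 0, "dz": -26, "spin": 0, "hand": 1}
    - {"dx": 0, "dy": 0, "dz": -20, "spin": 0, "hand": 1}
    - {"dx": 0, "dy": 0, "dz": -10, "spin": 0, "hand": 1}

```text
t: 8.0
eef_pos: [0.6207, -0.2187, 0.3472]
ee_rot: [2.887, 1.568, 2.96]
force: [-0.6, -0.1, -1.3]
width: 0.0172
```

Request:
apply_moves:
  commands:
    - {"dx": 0, "dy": 0, "dz": -4, "spin": 0, "hand": 1}
    - {"dx": 0, "dy": 0, "dz": 0, "spin": 0, "hand": 1}
    - {"dx": 0, "dy": 0, "dz": 0, "spin": 0, "hand": 1}
    - {"dx": 0, "dy": 0, "dz": 0, "spin": 0, "hand": 1}
    - {"dx": 0, "dy": 0, "dz": 0, "spin": 0, "hand": 1}

```text
t: 8.62
eef_pos: [0.6212, -0.2189, 0.346]
ee_rot: [-0.144, 1.57, -0.07]
force: [0.3, -0.3, -0.1]
width: 0.0172
```

Request:
apply_moves:
  commands:
    - {"dx": 0, "dy": 0, "dz": -2, "spin": 0, "hand": 1}
    - {"dx": 0, "dy": 0, "dz": -1, "spin": 0, "hand": 1}
    - {"dx": 0, "dy": 0, "dz": 0, "spin": 0, "hand": 1}
    - {"dx": 0, "dy": 0, "dz": 0, "spin": 0, "hand": 1}
    - {"dx": 0, "dy": 0, "dz": 0, "spin": 0, "hand": 1}

```text
t: 9.25
eef_pos: [0.6212, -0.2189, 0.3426]
ee_rot: [2.954, 1.571, 3.027]
force: [0.9, -0.1, -0.2]
width: 0.0175
```

```bash
python3 - <<'E'
from h import *
s=status.get_state()
im=viewer.grab_frame("scene"); cv2.imwrite("pics/s5.png",cv2.resize(im[150:320,60:260,::-1],None,fx=3,fy=3,interpolation=cv2.INTER_CUBIC))
p=s['eef_pos']; h=p-[0,0,.3346]
for z in (.068,.12,.2): print(z,3*(proj("scene",h+[0,0,z])-[60,150]))
print(p,s['force'])
E
```

```text
0.068 [181.63915798 343.05114973]
0.12 [163.34214117 297.50688183]
0.2 [131.77158296 218.92259804]
[ 0.62119849 -0.21889302  0.34260132] [ 0.91096733 -0.14541446 -0.24896023]
```

View pics/s5.png

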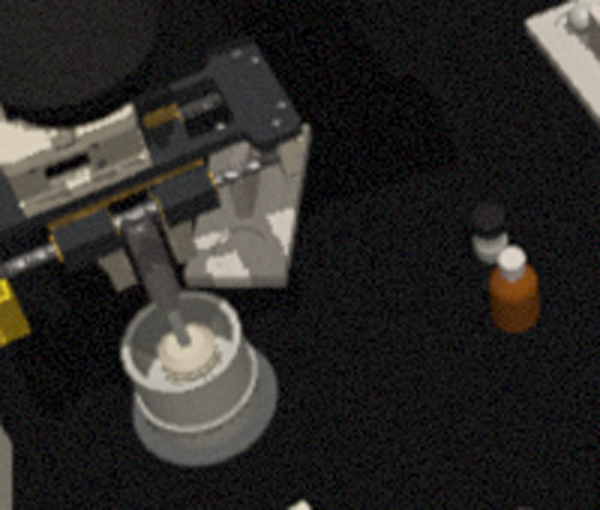

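The head top is at about (184,345), where the prediction puts it with the brush on the jar floor. I'll do up, down, up.

Request:
apply_moves:
  commands:
    - {"dx": 0, "dy": 0, "dz": 15, "spin": 0, "hand": 1}
    - {"dx": 0, "dy": 0, "dz": 22, "spin": 0, "hand": 1}
    - {"dx": 0, "dy": 0, "dz": 13, "spin": 0, "hand": 1}
    - {"dx": 0, "dy": 0, "dz": 5, "spin": 0, "hand": 1}
    - {"dx": 0, "dy": 0, "dz": 0, "spin": 0, "hand": 1}

```text
t: 9.93
eef_pos: [0.6211, -0.2188, 0.3978]
ee_rot: [0.373, 1.57, 0.447]
force: [-0.1, -0.3, -0.5]
width: 0.0175
```

Request:
apply_moves:
  commands:
    - {"dx": 0, "dy": 0, "dz": -15, "spin": 0, "hand": 1}
    - {"dx": 0, "dy": 0, "dz": -20, "spin": 0, "hand": 1}
    - {"dx": 0, "dy": 0, "dz": -13, "spin": 0, "hand": 1}
    - {"dx": 0, "dy": 0, "dz": -6, "spin": 0, "hand": 1}
    - {"dx": 0, "dy": 0, "dz": 0, "spin": 0, "hand": 1}

```text
t: 10.55
eef_pos: [0.6214, -0.2189, 0.3434]
ee_rot: [-2.649, 1.57, -2.576]
force: [0.2, -0.5, -1.2]
width: 0.0178
```

Request:
apply_moves:
  commands:
    - {"dx": 0, "dy": 0, "dz": 0, "spin": 0, "hand": 1}
    - {"dx": 0, "dy": 0, "dz": 0, "spin": 0, "hand": 1}
    - {"dx": 0, "dy": 0, "dz": 15, "spin": 0, "hand": 1}
    - {"dx": 0, "dy": 0, "dz": 22, "spin": 0, "hand": 1}
    - {"dx": 0, "dy": 0, "dz": 15, "spin": 0, "hand": 1}

```text
t: 11.18
eef_pos: [0.6214, -0.2189, 0.3979]
ee_rot: [-0.284, 1.569, -0.21]
force: [0.6, -0.5, -0.3]
width: 0.0178
```

Request:
apply_moves:
  commands:
    - {"dx": 0, "dy": 0, "dz": 4, "spin": 0, "hand": 1}
    - {"dx": 0, "dy": 0, "dz": 0, "spin": 0, "hand": 1}
    - {"dx": 0, "dy": 0, "dz": 15, "spin": 0, "hand": 1}
    - {"dx": 0, "dy": 0, "dz": 20, "spin": 0, "hand": 1}
    - {"dx": 0, "dy": 0, "dz": 18, "spin": 0, "hand": 1}

```text
t: 11.8
eef_pos: [0.6213, -0.2189, 0.4538]
ee_rot: [-1.559, 1.571, -1.485]
force: [0.2, -0.7, -0.9]
width: 0.0171
```

Request:
apply_moves:
  commands:
    - {"dx": 1, "dy": 15, "dz": 0, "spin": 0, "hand": 1}
    - {"dx": 3, "dy": 30, "dz": 0, "spin": 0, "hand": 1}
    - {"dx": 4, "dy": 40, "dz": 0, "spin": 0, "hand": 1}
    - {"dx": 4, "dy": 45, "dz": 0, "spin": 0, "hand": 1}
    - {"dx": 4, "dy": 45, "dz": 0, "spin": 0, "hand": 1}

```text
t: 12.42
eef_pos: [0.6369, -0.0418, 0.452]
ee_rot: [2.882, 1.57, 2.955]
force: [-0.3, -0.4, -0.6]
width: 0.0176
```

Request:
apply_moves:
  commands:
    - {"dx": 4, "dy": 45, "dz": 0, "spin": 0, "hand": 1}
    - {"dx": 4, "dy": 45, "dz": 0, "spin": 0, "hand": 1}
    - {"dx": 4, "dy": 45, "dz": 0, "spin": 0, "hand": 1}
    - {"dx": 3, "dy": 40, "dz": 0, "spin": 0, "hand": 1}
    - {"dx": 3, "dy": 30, "dz": 0, "spin": 0, "hand": 1}

```text
t: 13.05
eef_pos: [0.6547, 0.1637, 0.4518]
ee_rot: [-3.1, 1.57, -3.025]
force: [0.9, -0.8, -1.2]
width: 0.0174
```

Request:
apply_moves:
  commands:
    - {"dx": 0, "dy": 20, "dz": 0, "spin": 0, "hand": 1}
    - {"dx": 0, "dy": 10, "dz": 0, "spin": 0, "hand": 1}
    - {"dx": 0, "dy": 0, "dz": 0, "spin": 0, "hand": 1}
    - {"dx": 0, "dy": 0, "dz": 0, "spin": 0, "hand": 1}
    - {"dx": 0, "dy": 0, "dz": 0, "spin": 0, "hand": 1}

```text
t: 13.68
eef_pos: [0.6552, 0.1902, 0.4529]
ee_rot: [0.372, 1.571, 0.445]
force: [-0.4, -0.0, -0.4]
width: 0.0172
```

```bash
python3 - <<'E'
from h import *
np.set_printoptions(precision=4,suppress=True)
s=status.get_state()
im=viewer.grab_frame("wrist")[:,:,::-1]; cv2.imwrite("pics/w6.png",cv2.resize(im[110:230,200:310],None,fx=5,fy=5,interpolation=cv2.INTER_CUBIC))
im=viewer.grab_frame("scene")[:,:,::-1]; cv2.imwrite("pics/s6.png",cv2.resize(im[140:250,270:370],None,fx=5,fy=5,interpolation=cv2.INTER_CUBIC))
S=cv2.imread("pics/scene4.png"); cv2.imwrite("pics/s4c.png",cv2.resize(S[170:250,270:360],None,fx=6,fy=6,interpolation=cv2.INTER_CUBIC))
p=s['eef_pos'];print(p,s['force'],s['width'])
b=p-[0,0,.3346]
print("wrist low end",5*(proj("wrist",b,s)-[200,110]),"socket",5*(proj("wrist",(.653,.191,.06),s)-[200,110]))
print("scene low end",5*(proj("scene",b)-[270,140]),"socket",5*(proj("scene",(.653,.191,.06))-[270,140]),6*(proj("scene",(.653,.191,.06))-[270,170]))
np.save("s6.npy",s,allow_pickle=True)
E
```

```text
[0.6552 0.1902 0.4529] [-0.376  -0.0489 -0.4158] 0.017212720736243067
wrist low end [260.8954 341.826 ] socket [265.5747 277.1275]
scene low end [240.2867 247.3385] socket [226.2269 332.0006] [271.4722 218.4007]
```

View pics/w6.png

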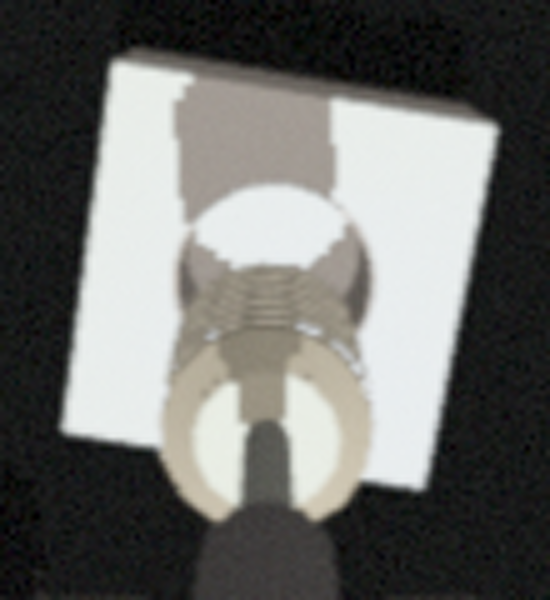

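View pics/s6.png

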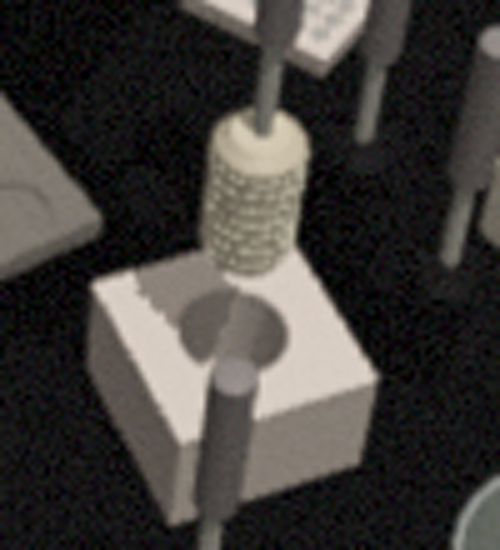

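View pics/s4c.png

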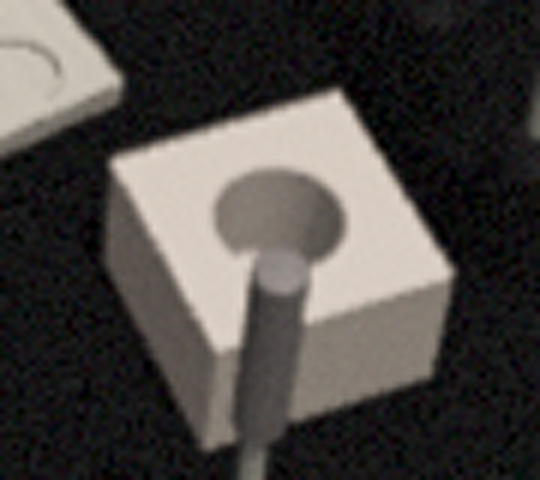

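The brush hangs within about 2 mm of the socket axis: in the wrist crop the socket centre is at (275,280) and the head at x≈266. I'll shift −1/+1.5 mm and lower it.

Request:
apply_moves:
  commands:
    - {"dx": -1, "dy": 1.5, "dz": -15, "spin": 0, "hand": 1}
    - {"dx": 0, "dy": 0, "dz": -25, "spin": 0, "hand": 1}
    - {"dx": 0, "dy": 0, "dz": -18, "spin": 0, "hand": 1}
    - {"dx": 0, "dy": 0, "dz": -10, "spin": 0, "hand": 1}
    - {"dx": 0, "dy": 0, "dz": 0, "spin": 0, "hand": 1}

```text
t: 14.4
eef_pos: [0.6542, 0.1926, 0.3838]
ee_rot: [-2.641, 1.569, -2.567]
force: [0.8, -0.9, -0.0]
width: 0.0174
```

Request:
apply_moves:
  commands:
    - {"dx": 0, "dy": 0, "dz": -10, "spin": 0, "hand": 1}
    - {"dx": 0, "dy": 0, "dz": -14, "spin": 0, "hand": 1}
    - {"dx": 0, "dy": 0, "dz": -10, "spin": 0, "hand": 1}
    - {"dx": 0, "dy": 0, "dz": -4, "spin": 0, "hand": 1}
    - {"dx": 0, "dy": 0, "dz": 0, "spin": 0, "hand": 1}

```text
t: 15.02
eef_pos: [0.6542, 0.1926, 0.3463]
ee_rot: [-2.551, 1.57, -2.477]
force: [0.2, -1.1, -0.9]
width: 0.0175
```

Request:
apply_moves:
  commands:
    - {"dx": 0, "dy": 0, "dz": -1.5, "spin": 0, "hand": 1}
    - {"dx": 0, "dy": 0, "dz": 0, "spin": 0, "hand": 1}
    - {"dx": 0, "dy": 0, "dz": 0, "spin": 0, "hand": 0.5}
    - {"dx": 0, "dy": 0, "dz": 0, "spin": 0, "hand": 0}
    - {"dx": 0, "dy": 0, "dz": 0, "spin": 0, "hand": 0}

```text
t: 15.65
eef_pos: [0.6542, 0.1926, 0.3453]
ee_rot: [0.286, 1.571, 0.36]
force: [0.2, 0.6, -0.5]
width: 0.042
```

Request:
apply_moves:
  commands:
    - {"dx": 0, "dy": 0, "dz": 0, "spin": 0, "hand": 0}
    - {"dx": 0, "dy": 0, "dz": 0, "spin": 0, "hand": 0}
    - {"dx": 0, "dy": 0, "dz": 0, "spin": 0, "hand": 0}
    - {"dx": 0, "dy": 0, "dz": 0, "spin": 0, "hand": 0}
    - {"dx": 0, "dy": 0, "dz": 0, "spin": 0, "hand": 0}

```text
t: 16.27
eef_pos: [0.6542, 0.1926, 0.3452]
ee_rot: [-2.468, 1.571, -2.394]
force: [-0.7, -0.5, 0.8]
width: 0.0862
```

Request:
apply_moves:
  commands:
    - {"dx": 0, "dy": 0, "dz": 20, "spin": 0, "hand": 0}
    - {"dx": 0, "dy": 0, "dz": 30, "spin": 0, "hand": 0}
    - {"dx": 0, "dy": 0, "dz": 30, "spin": 0, "hand": 0}
    - {"dx": 0, "dy": 0, "dz": 20, "spin": 0, "hand": 0}
    - {"dx": 0, "dy": 0, "dz": 0, "spin": 0, "hand": 0}

```text
t: 16.9
eef_pos: [0.6544, 0.1927, 0.4472]
ee_rot: [0.381, 1.567, 0.455]
force: [0.2, 0.3, -0.6]
width: 0.0875
```

```bash
python3 - <<'E'
from h import *
s=status.get_state()
for n in ("scene","wrist"):
    im=viewer.grab_frame(n); cv2.imwrite(f"pics/{n}7.png",im[:,:,::-1])
print(s['eef_pos'],s['width'],s['force'])
for p in [(.654,.191,.21),(.653,.192,.06)]: print(proj("wrist",p,s),proj("scene",p))
E
```

```text
[0.65442263 0.19266741 0.44720613] 0.08753306140450233 [ 0.20365289  0.27307798 -0.56847578]
[249.21546964 207.44870331] [322.69571237 157.40698931]
[251.40639012 165.95115642] [315.65327122 206.23640264]
```

View pics/wrist7.png

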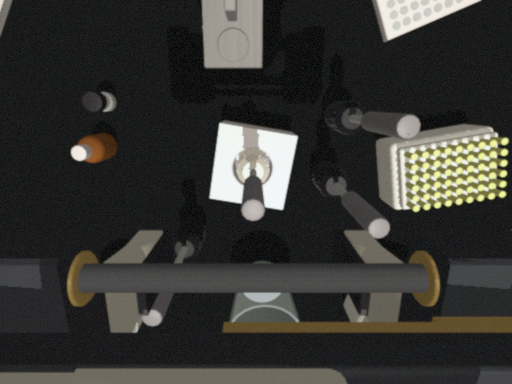

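View pics/scene7.png

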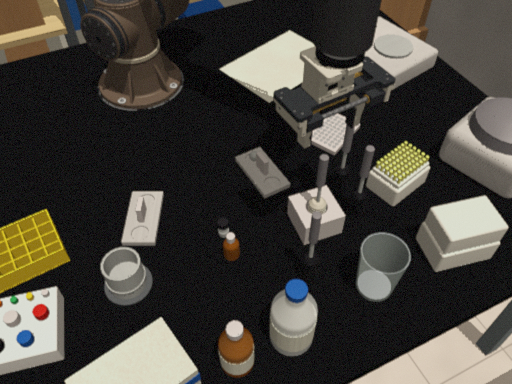

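The brush stands seated: its handle top is at (323,157) in the scene view, exactly as at the start, and its head is centred in the socket at (252,167) in the wrist view. Next is the tray.

Request:
apply_moves:
  commands:
    - {"dx": -20, "dy": -5, "dz": 0, "spin": 0, "hand": 0}
    - {"dx": -40, "dy": -11, "dz": 0, "spin": 0, "hand": 0}
    - {"dx": -40, "dy": -11, "dz": 0, "spin": 0, "hand": 0}
    - {"dx": -34, "dy": -9, "dz": 0, "spin": 0, "hand": 0}
    - {"dx": 0, "dy": 0, "dz": 0, "spin": 0, "hand": 0}

```text
t: 17.62
eef_pos: [0.5183, 0.1559, 0.445]
ee_rot: [2.71, 1.57, 2.785]
force: [0.1, -0.4, 0.5]
width: 0.0874
```

```bash
python3 - <<'E'
from h import *
np.set_printoptions(precision=4,suppress=True)
s=status.get_state()
im=viewer.grab_frame("wrist")[:,:,::-1]; cv2.imwrite("pics/w8.png",im); cv2.imwrite("pics/w8c.png",cv2.resize(im[40:200,200:320],None,fx=3.7,fy=3.7,interpolation=cv2.INTER_CUBIC))
np.save("s8.npy",s,allow_pickle=True); print(s['eef_pos'])
for p in [(.472,.155,.057),(.425,.151,.0205)]: print(3.7*(proj("wrist",p,s)-[200,40]))
E
```

```text
[0.5183 0.1559 0.445 ]
[201.5314 327.8982]
[199.7321 173.0707]
```

View pics/w8c.png

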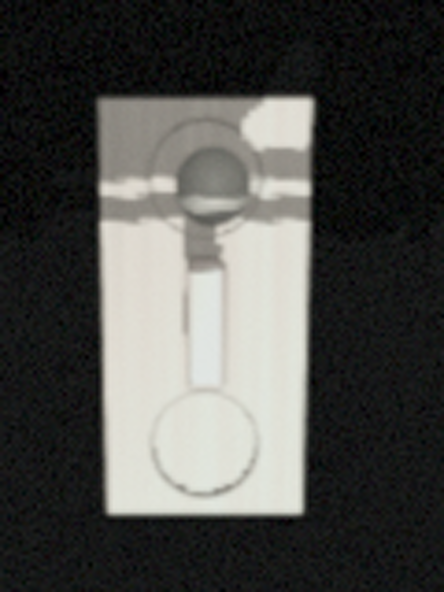

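```bash
python3 - <<'E'
from h import *
np.set_printoptions(precision=4,suppress=True)
s=np.load("s8.npy",allow_pickle=True).item()
f=lambda x,y,z:onz("wrist",200+x/3.7,40+y/3.7,z,s)
print("grip",f(206.5,329,.057)); a=f(207,178,.012);b=f(205.5,443,.012);print("pockets",a,b,(a+b)/2,np.linalg.norm(a-b))
c=[f(*p,.012) for p in[(98,97),(315,97),(303,515),(107,515)]];print(c,np.mean(c,0)); print("ball",f(213,185,.0205))
print(s['eef_pos'])
E
```

```text
grip [0.4722 0.1566 0.057 ]
pockets [0.426  0.1535 0.012 ] [0.5155 0.16   0.012 ] [0.4708 0.1568 0.012 ] 0.08979205814175152
[array([0.4034, 0.1157, 0.012 ]), array([0.3981, 0.1871, 0.012 ]), array([0.5392, 0.1973, 0.012 ]), array([0.5445, 0.1263, 0.012 ])] [0.4713 0.1566 0.012 ]
ball [0.4284 0.1556 0.0205]
[0.5183 0.1559 0.445 ]
```

Pocket spacing measures 89.8 mm (90 expected), grip at (0.471, 0.157), and the jaw angle already matches. I'll descend on the grip.

Request:
apply_moves:
  commands:
    - {"dx": -20, "dy": 1, "dz": -10, "spin": 0, "hand": 0}
    - {"dx": -20, "dy": 0, "dz": -30, "spin": 0, "hand": 0}
    - {"dx": -7, "dy": 0, "dz": -45, "spin": 0, "hand": 0}
    - {"dx": 0, "dy": 0, "dz": -45, "spin": 0, "hand": 0}
    - {"dx": 0, "dy": 0, "dz": -20, "spin": 0, "hand": 0}

```text
t: 18.3
eef_pos: [0.4731, 0.1574, 0.2919]
ee_rot: [-2.584, 1.566, -2.511]
force: [1.1, -0.7, 1.5]
width: 0.0877
```

Request:
apply_moves:
  commands:
    - {"dx": 0, "dy": 0, "dz": -30, "spin": 0, "hand": 0}
    - {"dx": 0, "dy": 0, "dz": -30, "spin": 0, "hand": 0}
    - {"dx": 0, "dy": 0, "dz": -25, "spin": 0, "hand": 0}
    - {"dx": 0, "dy": 0, "dz": -9, "spin": 0, "hand": 0}
    - {"dx": 0, "dy": 0, "dz": 0, "spin": 0, "hand": 0}

```text
t: 18.92
eef_pos: [0.4736, 0.1577, 0.2005]
ee_rot: [-2.424, 1.569, -2.35]
force: [-0.1, 0.6, 0.5]
width: 0.0877
```

Request:
apply_moves:
  commands:
    - {"dx": -2, "dy": -1, "dz": 0, "spin": 0, "hand": 0.3}
    - {"dx": 0, "dy": 0, "dz": 0, "spin": 0, "hand": 0.6}
    - {"dx": 0, "dy": 0, "dz": 0, "spin": 0, "hand": 0.75}
    - {"dx": 0, "dy": 0, "dz": 0, "spin": 0, "hand": 0.75}
    - {"dx": 0, "dy": 0, "dz": 0, "spin": 0, "hand": 0.75}
  grip_force: 8

```text
t: 19.55
eef_pos: [0.4713, 0.1567, 0.2013]
ee_rot: [0.6, 1.57, 0.673]
force: [-0.4, -0.0, -0.2]
width: 0.043
```

Request:
apply_moves:
  commands:
    - {"dx": 0, "dy": 0, "dz": 0, "spin": 0, "hand": 0.78}
    - {"dx": 0, "dy": 0, "dz": 0, "spin": 0, "hand": 0.8}
    - {"dx": 0, "dy": 0, "dz": 0, "spin": 0, "hand": 0.83}
    - {"dx": 0, "dy": 0, "dz": 0, "spin": 0, "hand": 0.85}
    - {"dx": 0, "dy": 0, "dz": 0, "spin": 0, "hand": 0.87}

```text
t: 20.18
eef_pos: [0.4711, 0.1563, 0.2011]
ee_rot: [-2.269, 1.57, -2.196]
force: [0.3, -3.6, 2.0]
width: 0.0119
```

Request:
apply_moves:
  commands:
    - {"dx": 0, "dy": 0, "dz": 0, "spin": 0, "hand": 0.88}
    - {"dx": 0, "dy": 0, "dz": 0, "spin": 0, "hand": 0.9}
    - {"dx": 0, "dy": 0, "dz": 0, "spin": 0, "hand": 0.95}
    - {"dx": 0, "dy": 0, "dz": 0, "spin": 0, "hand": 1}
    - {"dx": 0, "dy": 0, "dz": 0, "spin": 0, "hand": 1}

```text
t: 20.8
eef_pos: [0.4711, 0.1565, 0.2011]
ee_rot: [-2.653, 1.57, -2.579]
force: [-1.0, -3.5, 1.9]
width: 0.012
```

Request:
apply_moves:
  commands:
    - {"dx": 0, "dy": 0, "dz": 0, "spin": 0, "hand": 1}
    - {"dx": 0, "dy": 0, "dz": 0, "spin": 0, "hand": 1}
    - {"dx": 0, "dy": 0, "dz": 0, "spin": 0, "hand": 1}
    - {"dx": 0, "dy": 0, "dz": 0, "spin": 0, "hand": 1}
    - {"dx": 0, "dy": 0, "dz": 0, "spin": 0, "hand": 1}
  grip_force: 45

```text
t: 21.42
eef_pos: [0.4711, 0.1566, 0.2011]
ee_rot: [-2.696, 1.57, -2.623]
force: [-2.3, -4.2, 2.4]
width: 0.0119
```

Request:
apply_moves:
  commands:
    - {"dx": 0, "dy": 0, "dz": 1, "spin": 0, "hand": 1}
    - {"dx": 0, "dy": 0, "dz": 2, "spin": 0, "hand": 1}
    - {"dx": 0, "dy": 0, "dz": 3, "spin": 0, "hand": 1}
    - {"dx": 0, "dy": 0, "dz": 4, "spin": 0, "hand": 1}
    - {"dx": 0, "dy": 0, "dz": 5, "spin": 0, "hand": 1}

```text
t: 22.05
eef_pos: [0.4712, 0.1567, 0.2165]
ee_rot: [0.796, 1.571, 0.87]
force: [-0.7, -0.4, -3.4]
width: 0.0118
```

```bash
python3 - <<'E'
from h import *
s=status.get_state()
im=viewer.grab_frame("top")[:,:,::-1]; cv2.imwrite("pics/t9.png",im)
im=viewer.grab_frame("scene")[:,:,::-1]; cv2.imwrite("pics/s9.png",cv2.resize(im[90:270,180:380],None,fx=3.3,fy=3.3,interpolation=cv2.INTER_CUBIC))
im=viewer.grab_frame("wrist")[:,:,::-1]; cv2.imwrite("pics/w9.png",im)
print(s['eef_pos'],s['force'],s['moment'])
E
```

```text
[0.47123965 0.15667537 0.21649223] [-0.73421554 -0.38421931 -3.38296135] [-0.08804367 -0.07802042 -0.02556726]
```

View pics/s9.png

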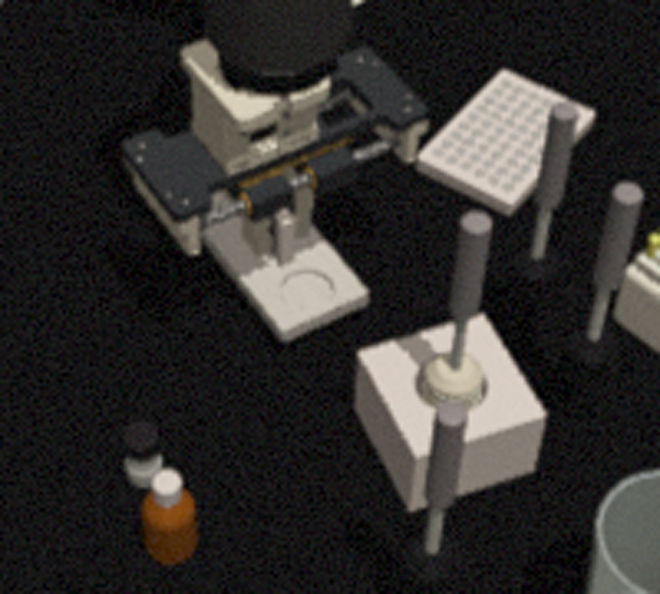

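View pics/w9.png

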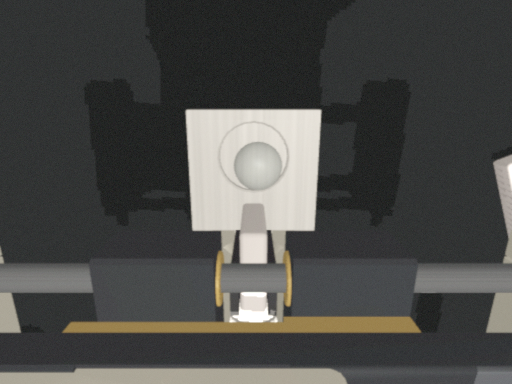

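The tray is lifted, hangs level, and carries about 3 N; in the wrist view the ball is at (258,166), inside its pocket circle (253,157). I'll keep lifting gently.

Request:
apply_moves:
  commands:
    - {"dx": 0, "dy": 0, "dz": 3, "spin": 0, "hand": 1}
    - {"dx": 0, "dy": 0, "dz": 6, "spin": 0, "hand": 1}
    - {"dx": 0, "dy": 0, "dz": 9, "spin": 0, "hand": 1}
    - {"dx": 0, "dy": 0, "dz": 11, "spin": 0, "hand": 1}
    - {"dx": 0, "dy": 0, "dz": 12, "spin": 0, "hand": 1}

```text
t: 22.82
eef_pos: [0.4713, 0.1566, 0.2581]
ee_rot: [0.576, 1.57, 0.65]
force: [-0.5, 0.4, -3.6]
width: 0.0117
```

Request:
apply_moves:
  commands:
    - {"dx": 0, "dy": 0, "dz": 12, "spin": 0, "hand": 1}
    - {"dx": 0, "dy": 0, "dz": 12, "spin": 0, "hand": 1}
    - {"dx": 0, "dy": 0, "dz": 12, "spin": 0, "hand": 1}
    - {"dx": 0, "dy": 0, "dz": 12, "spin": 0, "hand": 1}
    - {"dx": 0, "dy": 0, "dz": 10, "spin": 0, "hand": 1}

```text
t: 23.45
eef_pos: [0.4712, 0.1566, 0.316]
ee_rot: [0.622, 1.571, 0.696]
force: [-0.5, 0.1, -3.2]
width: 0.0115
```

Request:
apply_moves:
  commands:
    - {"dx": 0, "dy": 0, "dz": 7, "spin": 0, "hand": 1}
    - {"dx": 0, "dy": 0, "dz": 5, "spin": 0, "hand": 1}
    - {"dx": 0, "dy": 0, "dz": 3, "spin": 0, "hand": 1}
    - {"dx": 0, "dy": 0, "dz": 1, "spin": 0, "hand": 1}
    - {"dx": 0, "dy": 0, "dz": 0, "spin": 0, "hand": 1}

```text
t: 24.08
eef_pos: [0.4712, 0.1566, 0.331]
ee_rot: [-2.654, 1.57, -2.581]
force: [-0.5, -0.6, -3.4]
width: 0.0116
```

```bash
python3 - <<'E'
from h import *
s=status.get_state()
im=viewer.grab_frame("wrist")[:,:,::-1]; cv2.imwrite("pics/w10.png",cv2.resize(im[90:250,170:340],None,fx=3,fy=3))
print(s['eef_pos'],s['force'],s['width'])
E
```

```text
[0.47118811 0.15660444 0.33099263] [-0.50803478 -0.58293432 -3.41726195] 0.011626830442779517
```

View pics/w10.png

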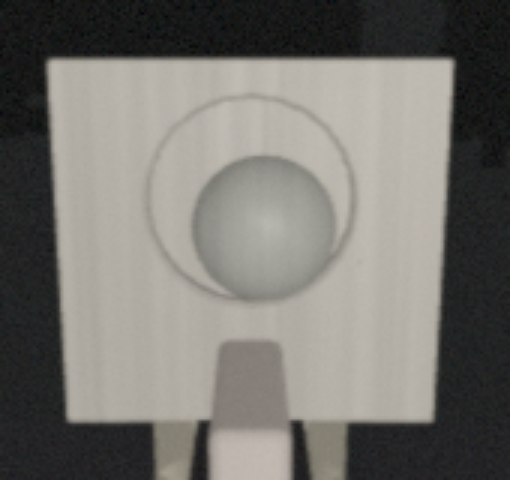

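Request:
apply_moves:
  commands:
    - {"dx": 1, "dy": -2, "dz": 0, "spin": 0, "hand": 1}
    - {"dx": 2, "dy": -4, "dz": 0, "spin": 0, "hand": 1}
    - {"dx": 3, "dy": -6, "dz": 0, "spin": 0, "hand": 1}
    - {"dx": 4, "dy": -8, "dz": 0, "spin": 0, "hand": 1}
    - {"dx": 5, "dy": -10, "dz": 0, "spin": 0, "hand": 1}

```text
t: 24.75
eef_pos: [0.4865, 0.126, 0.3312]
ee_rot: [-0.664, 1.571, -0.591]
force: [-0.0, -0.6, -3.4]
width: 0.0118
```

Request:
apply_moves:
  commands:
    - {"dx": 6, "dy": -11, "dz": 0, "spin": 0, "hand": 1}
    - {"dx": 7, "dy": -13, "dz": 0, "spin": 0, "hand": 1}
    - {"dx": 7, "dy": -13, "dz": 0, "spin": 0, "hand": 1}
    - {"dx": 7, "dy": -13, "dz": 0, "spin": 0, "hand": 1}
    - {"dx": 7, "dy": -13, "dz": 0, "spin": 0, "hand": 1}

```text
t: 25.38
eef_pos: [0.5207, 0.0626, 0.3311]
ee_rot: [-2.46, 1.571, -2.386]
force: [0.6, 0.0, -3.0]
width: 0.0119
```

Request:
apply_moves:
  commands:
    - {"dx": 7, "dy": -13, "dz": 0, "spin": 0, "hand": 1}
    - {"dx": 7, "dy": -13, "dz": 0, "spin": 0, "hand": 1}
    - {"dx": 7, "dy": -13, "dz": 0, "spin": 0, "hand": 1}
    - {"dx": 7, "dy": -13, "dz": 0, "spin": 0, "hand": 1}
    - {"dx": 7, "dy": -13, "dz": 0, "spin": 0, "hand": 1}

```text
t: 26.0
eef_pos: [0.5557, -0.0022, 0.3311]
ee_rot: [-2.847, 1.571, -2.774]
force: [-0.9, -0.4, -3.3]
width: 0.0114
```

Request:
apply_moves:
  commands:
    - {"dx": 7, "dy": -13, "dz": 0, "spin": 0, "hand": 1}
    - {"dx": 7, "dy": -13, "dz": 0, "spin": 0, "hand": 1}
    - {"dx": 7, "dy": -13, "dz": 0, "spin": 0, "hand": 1}
    - {"dx": 7, "dy": -13, "dz": 0, "spin": 0, "hand": 1}
    - {"dx": 7, "dy": -13, "dz": 0, "spin": 0, "hand": 1}

```text
t: 26.62
eef_pos: [0.5907, -0.0673, 0.3311]
ee_rot: [2.934, 1.571, 3.007]
force: [0.2, -0.2, -4.0]
width: 0.0115
```

Request:
apply_moves:
  commands:
    - {"dx": 7, "dy": -13, "dz": 0, "spin": 0, "hand": 1}
    - {"dx": 7, "dy": -13, "dz": 0, "spin": 0, "hand": 1}
    - {"dx": 7, "dy": -13, "dz": 0, "spin": 0, "hand": 1}
    - {"dx": 7, "dy": -13, "dz": 0, "spin": 0, "hand": 1}
    - {"dx": 7, "dy": -13, "dz": 0, "spin": 0, "hand": 1}

```text
t: 27.25
eef_pos: [0.6257, -0.1322, 0.3311]
ee_rot: [2.341, 1.571, 2.415]
force: [-0.6, -0.4, -3.2]
width: 0.0119
```

Request:
apply_moves:
  commands:
    - {"dx": 7, "dy": -13, "dz": 0, "spin": 0, "hand": 1}
    - {"dx": 6, "dy": -12, "dz": 0, "spin": 0, "hand": 1}
    - {"dx": 6, "dy": -12, "dz": 0, "spin": 0, "hand": 1}
    - {"dx": 5, "dy": -11, "dz": 0, "spin": 0, "hand": 1}
    - {"dx": 5, "dy": -9, "dz": 0, "spin": 0, "hand": 1}

```text
t: 27.88
eef_pos: [0.6545, -0.1891, 0.3311]
ee_rot: [2.609, 1.571, 2.683]
force: [1.2, 0.1, -2.6]
width: 0.0116
```

Request:
apply_moves:
  commands:
    - {"dx": 4, "dy": -8, "dz": 0, "spin": 0, "hand": 1}
    - {"dx": 3, "dy": -7, "dz": 0, "spin": 0, "hand": 1}
    - {"dx": 3, "dy": -6, "dz": 0, "spin": 0, "hand": 1}
    - {"dx": 2, "dy": -4, "dz": 0, "spin": 0, "hand": 1}
    - {"dx": 0, "dy": -2, "dz": 0, "spin": 0, "hand": 1}

```text
t: 28.5
eef_pos: [0.6663, -0.2155, 0.3311]
ee_rot: [2.682, 1.571, 2.756]
force: [-0.2, 0.2, -3.1]
width: 0.0118
```

Request:
apply_moves:
  commands:
    - {"dx": 0, "dy": 0, "dz": 0, "spin": 0, "hand": 1}
    - {"dx": 0, "dy": 0, "dz": 0, "spin": 0, "hand": 1}
    - {"dx": 0, "dy": 0, "dz": 0, "spin": 0, "hand": 1}
    - {"dx": 0, "dy": 0, "dz": 0, "spin": 0, "hand": 1}
    - {"dx": 0, "dy": 0, "dz": 0, "spin": 0, "hand": 1}

```text
t: 29.12
eef_pos: [0.6662, -0.2153, 0.3312]
ee_rot: [0.22, 1.571, 0.294]
force: [0.3, 0.7, -4.0]
width: 0.0116
```

```bash
python3 - <<'E'
from h import *
s=status.get_state()
for n in ("top","scene","wrist"):
    im=viewer.grab_frame(n); cv2.imwrite(f"pics/{n}11.png",im[:,:,::-1])
print(s['eef_pos'],s['force'],s['width'],s['t'])
for p in [(.621,-.2185,.08),(.621,-.2185,.15)]: print(proj("scene",p),proj("wrist",p,s))
E
```

```text
[ 0.6662162  -0.21529358  0.33117978] [ 0.29075063  0.6873481  -4.04094677] 0.011628636797010447 29.125
[120.26971407 263.06902857] [252.10112991 144.16269302]
[111.88688664 242.16654584] [251.73967193 161.13746569]
```

View pics/scene11.png

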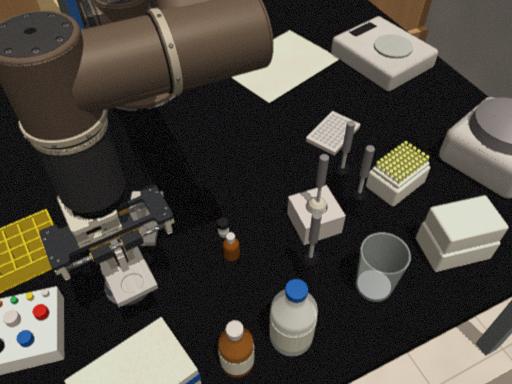

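View pics/wrist11.png

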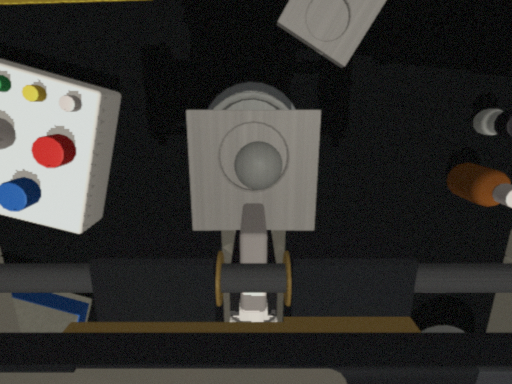

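View pics/top11.png

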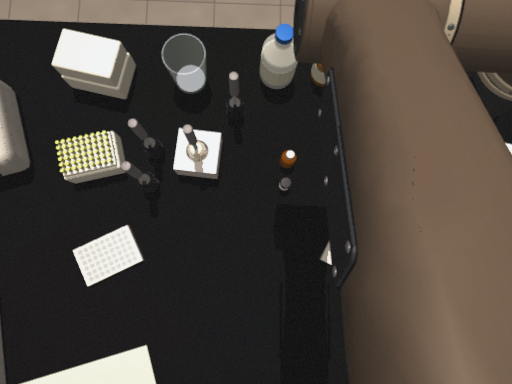

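The pocket circle is at (254,157), against a predicted jar axis of (252,159), so under 3 mm off. The ball is in its pocket, and the brush stands in its socket at (190,148) in the top view. Handing in.

```bash
python3 -c "
from station import arm; print(arm.job_done())"
```

```text
the job is handed in; nothing more can be done
None
```

I handed the job in after about 29 s of the 67 s allowed. `job_done` gives no verdict, so the results below come from my own checks.

- **Brushing:** I took the brush from its stand and made two full down-and-up strokes. Its lower end came to about the jar floor both times and was drawn up about 55 mm each time. I checked the first stroke in the scene camera, but the second only by arm height.
- **Brush return:** I lowered the brush into its socket and released it. It stands upright and seated, with the handle top at the same scene pixel as at the start.
- **Tray and ball:** I gripped the tray by its upright grip (opening reads 12 mm) and carried it slowly, without turning it. It is now held still with its underside about 50 mm above the jar's rim, and the pocket within about 3 mm of the jar's axis. The ball is about 6 mm off the pocket's centre, still inside it.
- **Bystanders:** The bottle, vial and well plate look unmoved in the last top view. The arm hid most of the empty tray in the last pictures, but it was never touched.

No check failed. Independent position measurements disagreed by 2–4 mm in places, which was within the clearances.

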